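# Reset the potter's wheel controller

### The arm

A 7-joint arm with a two-finger parallel gripper is mounted at the origin on the work surface. World frame = base frame: x ahead of the robot, y to its left, z up, the work surface at z = 0. Lengths are in m, angles in rad, forces in N, time in s.
With the tool pointing down it reaches from about 0.425 to 0.975 m from the base axis. Payload 16.7 kg.
Tool frame: the origin (TCP) lies on the centre line of the jaws, within the pads' length; the fingertips stand 11 mm ahead of it and the grasp point (between the pads) lies 8 mm behind it (robot.tip_reach is the distance from the TCP to the fingertips, in m); z points along the fingers, y is the line along which they close (so a half turn about z gives the same grasp; the last joint's range is limited). The gripper opens to 85 mm and grips with 20 to 120 N. Pads are 22 mm wide; open, the fingers measure 114 mm over their backs; the gripper's body (76 mm by 85 mm) begins 54 mm behind the grasp point. The pads swing forward as they close: fully open they stand 13 mm farther back than shut.
Start: joints at [-0.149, 0.426, 0.074, 1.606, -0.034, 1.111, -0.067], TCP at [0.675, -0, 0.242] pointing down, gripper open.
Joint ranges: [-2.85, 2.85], [-0.5, 2.14], [-1.23, 1.37], [0.21, 2.46], [-1.02, 4.16], [0.16, 2.05], [-2.73, 2.73]. Speed limits (rad/s): [1.89, 1.89, 2.39, 2.39, 3.01, 3.01, 3.01].

### API

Orientations are given as a rotation vector (axis times angle).
In Python, from cell import robot gives the robot as it stands.
- The arm moves only by the shell command python3 -m creep 'ROWS' [FORCE]. ROWS is JSON, a list of rows, each a list of 3 entries, a list of its own where there are three numbers: the finger opening in cm, from 0 to 8.54, then the shift along the tool's x, y, z in cm, then the turn about the tool's z in rad. A call has exactly 8 rows; each row shifts and turns the commanded pose from where the row before left it, along the tool's axes as they then stand; what a row does not reach is not made up. A row lasts 1/12 s, in which the tool goes at most 41.7 mm and 7.16 degrees, less where a joint would pass 70% of its speed; a pose out of reach is approached as far as the arm can. A call with a gripper value outside its range is refused whole. The fingers move at their own pace and stop on an object; FORCE is the grip in N (left out, the last holds). Time passes only in rows, so rows that do not move let the fingers close, or fill a call up. It gives the time, the measured TCP pose, the force, the opening and the grip force at its end, in the units of the state.
- robot.state(): the state, without advancing time (a new reading comes with each control period).
- robot.snapshot(name): name is "scene" or "side" or "wrist"; returns the picture (400x640x3 uint8, blue, green, red); there is no depth.
- robot.get_calibration(name): a dict with "camera_matrix" (3x3 intrinsics, pixels), "k1" (the pictures are not rectified: a ray, as slopes to the right and down, at radius r is drawn at 1 + k1 r^2 times it, then the intrinsics apply), "R" (3x3) and "t" (3): a world point X has camera coordinates R X + t; the wrist camera has in their place "hand_eye" (4x4, takes a point from camera to tool coordinates, whose origin is the TCP and whose axes are the flange's). Camera axes: x right, y down, z forward; pixel columns grow to the right and rows downward; lengths in m; the calibration is good to about 2 mm. A picture is of the moment at which its call begins: read the wrist's pose just before it. get_calibration takes no time and is no camera call.
- robot.job_done(): hands the job in; it is judged then, once.
The state is a dict: "time_s": time; "joint_pos": joint angles; "joint_vel": joint speeds; "effort": joint torques, N m; "position": TCP position; "eef_rot": TCP orientation; "contact_force": force on the tool from outside, world axes, zero at the start; "wrist_torque": the same for the moment, N m; "opening": finger opening in m; "grip_force": force on a finger pad.
Only numpy, scipy, OpenCV 4.12 (cv2) and the standard library are available. Lean on these libraries where they do the work, as an engineer would, in place of code of your own. Each camera call takes 0.05 s, during which the arm holds its last target. There are 200 camera calls.

### The job

The wheel's control box needs a reset. First pull the black link plug straight up out of its socket in the top of the box and lay it in the wooden tray without dropping it from a height; then take the square-handled pin tool out of the tool stand, reach its steel pin down through the small round hole in the top of the box and press the recessed button all the way down. Finish like that, with the gripper still holding the tool and the tool still holding the button down, and leave the other things on the table where they are.

Things in the scene. Friction and masses are not known exactly. Their poses are not given: they have to be found in the camera images.
- control_box: Grey metal control box, fixed to the table, 140 (x) by 190 (y) by 90 mm tall; origin at the centre of its underside. In its flat top are a square socket at its own (0, +50) mm, which holds the link plug, and a round hole at (0, -50) mm. Four 8 mm screw heads mark the corners of the top.
- plug_center (a point): Centre of the head of the link plug. The head is a black block 28 (x) by 22 (y) by 34 mm tall that sits on top of the control box, its axes parallel to the box's; below it, inside the socket, is a brass blade 24 mm long and 15.5 mm wide. Two sprung detents in the socket hold the blade: they give way to a straight upward pull of about 5 to 10 N and let go after about 10 mm, and is clear of the box after 24 mm. 60 g. Its z axis points up.
- tray: Open wooden tray, fixed to the table, 180 (x) by 140 (y) by 35 mm tall, walls and floor 6 mm thick; origin at the centre of its underside. Empty; it stands to the left or to the right of the box, the tool stand on the other side.
- tool_stand: Wooden block, fixed to the table, 210 (x) by 60 (y) by 62 mm tall, origin at the centre of its underside, with three vertical holes of 14 mm, 56 mm deep, in a row along its x at -70, 0 and +70 mm. The pin tool, the loop tool and the wooden knife stand in them in any order.
- pin_tool_center (a point): Centre of the handle of the pin tool. The handle is wood, 18 by 18 mm square and 80 mm tall (the only square one; grip its flat sides, x and y of this frame, turned by at most 0.25 rad from the stand's), standing with its lower end on the stand's top; under it hangs a straight round steel pin, 6 mm thick and 50 mm long, hidden in the hole, so that the pin's tip is 90 mm below this point. 60 g. z points up along the tool.
- pin_tool_tip (a point): Lower tip of the steel pin of the pin tool, on the tool's axis.
- reset_hole (a point): Centre of the mouth of the round reset hole, flush with the top of the control box; the hole is 18 mm wide, vertical, with a thin flat steel rim around it.
- button_top (a point): Centre of the top of the recessed steel button, 15 mm wide, 20 mm below the mouth of the reset hole on the hole's axis.
- reset_button (a joint): How far the recessed button is pressed, in m: 0 is up, 0.005 is all the way down. Sprung: it starts to move at 1.5 N, is fully down at 4 N, and comes up again if let go.
- loop_tool: Bystander in the stand: round 18 mm handle with a steel wire loop on top, 88 mm tall above the stand; origin on the stand's top.
- wood_knife: Bystander in the stand: round 18 mm handle with a flat wooden blade on top, 79 mm tall above the stand; origin on the stand's top.
- mug: Bystander: pale unglazed cup, 84 mm wide and 100 mm tall, beyond the box; origin under its base.
- bowl: Bystander: terracotta bowl, 120 mm wide and 55 mm tall, beyond the box; origin under its base.
- water_bottle: Bystander: white bottle, 66 mm wide and 170 mm tall, beyond the box to the left; origin under its base.
- glaze_jar: Bystander: small glass jar, 56 mm wide and 55 mm tall, between robot and box; origin under its base.
- turning_weight: Bystander: round steel weight, 60 mm wide and 30 mm tall, between robot and box; origin under its base.
- link_plug: The link plug itself; origin at the middle of the underside of its head, 17 mm below point plug_center, so level with the top of the box while plugged in.
- pin_tool: The pin tool itself; origin at the middle of the handle's lower end, 40 mm below point pin_tool_center.
Things that resemble listed ones, but are neither listed nor needed, are in the scene too. There is more than one size of the tray; the one meant has the size given above.

How it is judged:
On the way, in this order (a step that is already met when the one before it is completed fails the run):
1. the link plug is pulled out of its socket (z of link_plug in the frame of control_box above 0.116 m), for 0.05 s.
2. the link plug lies in the tray, let go and at rest (x of plug_center in the frame of tray between -0.085 and 0.085 m and y of plug_center in the frame of tray between -0.065 and 0.065 m and z of plug_center in the frame of tray below 0.056 m and linear speed of link_plug below 0.05 m/s and contact force between the fingers and link_plug below 0.05 N), for 0.2 s.
3. the pin tool is lifted out of the stand in the gripper (z of pin_tool_tip in the frame of tool_stand above 0.064 m and contact force between the fingers and pin_tool above 1 N), for 0.1 s.
4. the held pin tool presses the recessed button down (value of joint reset_button above 0.0035 m and contact force between pin_tool and reset_button above 1 N and contact force between the fingers and pin_tool above 1 N), for 0.3 s.
At the end, for the whole second after the job is handed in: Button at least 3.5 of 5 mm down, pushed (over 1 N) by the pin tool; fingers hold the tool (over 1 N), within 0.35 rad of upright, tip within 9 mm of the hole's axis; plug inside the tray, let go, at rest (under 0.05 m/s), its head's centre under 56 mm above the tray's underside (all of step 2 and all of step 4 and angle between pin_tool's own z axis and vertical below 0.35 rad and horizontal distance between pin_tool_tip and reset_hole below 0.009 m); the arm keeps its last pose, push and grip.
It fails at once if the link plug is thrown or dropped from a height (over 1.2 m/s out of the gripper) (linear speed of link_plug above 1.2 m/s and contact force between the fingers and link_plug below 0.05 N).
It fails at once if a bystander is moved by more than 30 mm (distance of any of loop_tool, wood_knife, mug, bowl, water_bottle, glaze_jar, turning_weight from where it was at the start of the episode above 0.03 m).
It also fails if it takes over 59 s, if anything falls off the work surface, if the arm or the gripper's body presses on something with over 40 N, if the wrist force passes 120 N, or if a joint passes its speed limit or range.

## Working session

There is one attempt and no reset: what is moved stays moved. The work goes in short steps, Python scripts to look and compute and a shell command to move; the robot and the scene stay as the last step left them, time stands still between calls to the robot, and variables do not carry over. Pictures are saved under pics/ and viewed, at most 10 in all, crops included, and the job is handed in when it is done.

```bash
mkdir -p pics; ls; python3 - <<'E'
from cell import robot
import cv2, numpy as np
print(robot.state())
for n in ("scene","side","wrist"):
    im=robot.snapshot(n); cv2.imwrite(f"pics/{n}0.png",im); c=robot.get_calibration(n); print(n,c)
E
```

```text
pics
{'time_s': 0.0, 'joint_pos': array([-0.14952825,  0.42673484,  0.07385403,  1.60658718, -0.03409862,
        1.11077571, -0.0671149 ]), 'joint_vel': array([-0.00233705, -0.00042169, -0.00047724,  0.00090513, -0.00052616,
        0.00023617,  0.00104966]), 'effort': array([ 7.16691302e-04, -9.49842310e+01,  3.76242042e+00, -4.63523841e+01,
        1.94300286e-02,  1.01335210e-02,  2.85131875e-06]), 'position': array([ 6.74624985e-01, -9.67828544e-06,  2.41617530e-01]), 'eef_rot': array([-2.22088985e+00, -2.22084553e+00,  1.48449264e-03]), 'contact_force': array([-0.21474192, -0.049706  , -0.24576369]), 'wrist_torque': array([-0.00244485, -0.0409757 ,  0.05049804]), 'grip_force': 0.0, 'opening': 0.08533937323042018}
scene {'camera_matrix': array([[420.48561633,   0.        , 320.54971784],
       [  0.        , 420.48561633, 202.10071883],
       [  0.        ,   0.        ,   1.        ]]), 'k1': -0.00867016941446287, 'R': array([[-0.40668976,  0.91355998, -0.00340492],
       [ 0.77096216,  0.34120513, -0.53776985],
       [-0.49012324, -0.22133056, -0.84308481]]), 't': array([ 
[... 307 characters left out ...]
-0.3362882 ,  0.38633369, -0.85886933],
       [ 0.5567406 , -0.654003  , -0.51217184]]), 't': array([0.42973944, 0.28548495, 0.95074079])}
wrist {'camera_matrix': array([[293.95868929,   0.        , 319.79557043],
       [  0.        , 293.95868929, 195.68575955],
       [  0.        ,   0.        ,   1.        ]]), 'k1': -0.03667187290749555, 'hand_eye': array([[-4.23732607e-04, -9.47248650e-01, -3.20499321e-01,
         8.24344259e-02],
       [ 9.99999815e-01, -5.40998942e-04,  2.76842987e-04,
        -1.80439628e-06],
       [-4.35628939e-04, -3.20499144e-01,  9.47248705e-01,
        -1.31837370e-01],
       [ 0.00000000e+00,  0.00000000e+00,  0.00000000e+00,
         1.00000000e+00]])}
```

View pics/scene0.png

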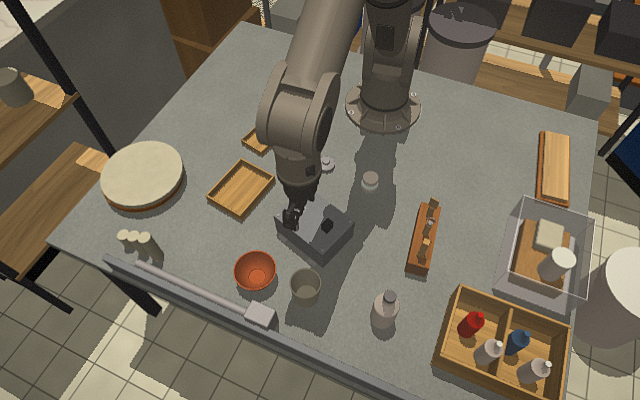

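View pics/wrist0.png

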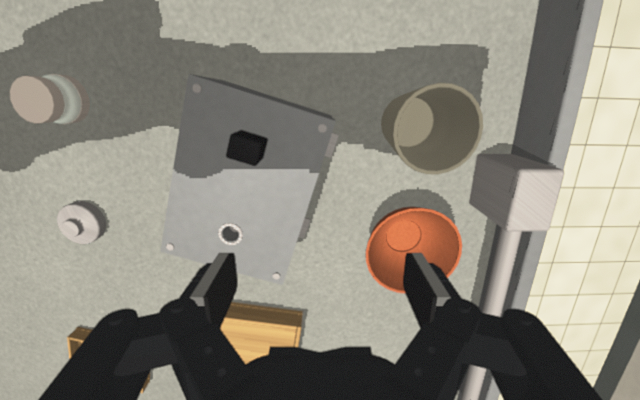

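View pics/side0.png

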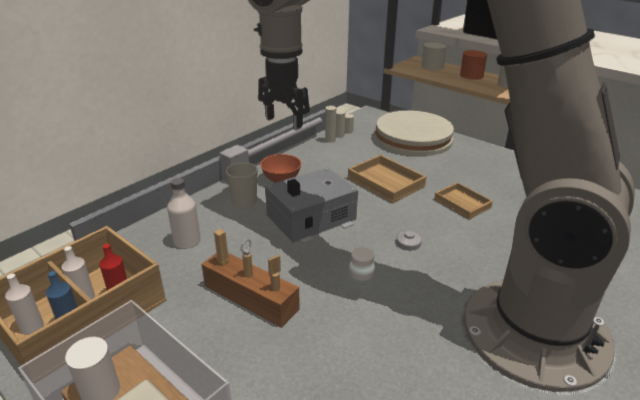

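The scene view shows the box near (315,230), the full-size tray at (241,188), a small decoy tray at (258,138) and the stand at (422,237). In the wrist view, the box screws are at about (196,88), (322,128), (276,276) and (170,247), the plug at (247,147) and the hole at (230,234). The side view shows a plain square handle at (221,247), at the far end of the stand. I take that to be the pin tool.

```bash
cat > h.py <<'E'
from cell import robot
import cv2, numpy as np
from scipy.spatial.transform import Rotation as Ro
def cam(n,s=None):
    c=robot.get_calibration(n); K=c["camera_matrix"]; d=np.array([c["k1"],0,0,0])
    if n!="wrist": R=np.array(c["R"]);t=np.array(c["t"]); return K,d,R.T,-R.T@t
    s=s or robot.state(); A=Ro.from_rotvec(s["eef_rot"]).as_matrix(); H=c["hand_eye"]
    return K,d,A@H[:3,:3],A@H[:3,3]+s["position"]
def plane(n,px,z,s=None):
    K,d,Rw,o=cam(n,s); p=cv2.undistortPoints(np.array(px,float).reshape(-1,1,2),K,d)[:,0]
    r=np.c_[p,np.ones(len(p))]@Rw.T; return o+r*((z-o[2])/r[:,2])[:,None]
def proj(n,X,s=None):
    K,d,Rw,o=cam(n,s); return cv2.projectPoints((np.array(X,float).reshape(-1,3)-o)@Rw,np.zeros(3),np.zeros(3),K,d)[0][:,0]
E
python3 - <<'E'
from h import *
w=cv2.imread("pics/wrist0.png"); g=cv2.cvtColor(w,6).astype(int)
sc=[]
for x,y in [(196,88),(322,128),(276,276),(170,247)]:
    p=g[y-8:y+9,x-8:x+9]; m=p>np.median(p)+ (p.max()-np.median(p))*.5
    v,u=np.nonzero(m); sc.append((x-8+u.mean(),y-8+v.mean())); print(sc[-1],m.sum())
P=plane("wrist",sc,.09); print(P.round(4)); C=P.mean(0)
print("box",C,[np.linalg.norm(P[i]-P[(i+1)%4]).round(4) for i in range(4)])
# box y axis: from right (-y) screws to left
ey=(P[0]+P[1]-P[2]-P[3]); yaw=np.arctan2(-ey[0],ey[1]); print("yaw",yaw)
R=np.array([[np.cos(yaw),-np.sin(yaw)],[np.sin(yaw),np.cos(yaw)]])
pl=C[:2]+R@[0,.05]; ho=C[:2]+R@[0,-.05]; print("plug",pl,"hole",ho)
print("reproj",proj("wrist",[[*pl,.124],[*ho,.09]]))
print("hole seen",plane("wrist",[(230,234)],.09),"plug top seen",plane("wrist",[(246,143)],.124))
# tray and stand in scene
s=cv2.imread("pics/scene0.png"); hsv=cv2.cvtColor(s,40)
m=cv2.inRange(hsv,(5,70,40),(28,255,255))
for name,(x,y) in dict(tray=(241,188),stand=(422,240)).items():
    n,l,st,ce=cv2.connectedComponentsWithStats(m); i=l[y-4:y+5,x-4:x+5].max()
    c=max(cv2.findContours((l==i).astype(np.uint8),0,2)[0],key=cv2.contourArea)
    q=cv2.approxPolyDP(cv2.convexHull(c),3,True)[:,0]; print(name,st[i],q.tolist()); print(plane("scene",q,.035 if name=="tray" else .062).round(3).tolist())
v=np.hstack([cv2.resize(s[190:280,390:450],None,fx=5,fy=5),cv2.resize(cv2.imread("pics/side0.png")[220:310,190:290],None,fx=5,fy=5)]); cv2.imwrite("pics/crop1.png",v)
E
```

```text
(np.float64(196.1851851851852), np.float64(87.85185185185185)) 54
(np.float64(321.86), np.float64(127.84)) 50
(np.float64(275.5925925925926), np.float64(276.0740740740741)) 27
(np.float64(169.33333333333334), np.float64(246.9)) 30
[[ 0.5615  0.0907  0.09  ]
 [ 0.6766  0.0542  0.09  ]
 [ 0.6248 -0.1092  0.09  ]
 [ 0.5098 -0.0728  0.09  ]]
box [ 0.59316752 -0.00926957  0.09      ] [np.float64(0.1208), np.float64(0.1715), np.float64(0.1206), np.float64(0.1715)]
yaw -0.3067488921948449
plug [0.60826557 0.03839645] hole [ 0.57806948 -0.05693558]
reproj [[242.15407215 150.88673608]
 [229.59996781 234.06994939]]
hole seen [[ 0.57850931 -0.05685143  0.09      ]] plug top seen [[0.61209622 0.0451121  0.124     ]]
tray [ 205  158   71   64 2454] [[240, 158], [272, 174], [275, 181], [241, 221], [209, 202], [205, 195]]
[[0.453, -0.343, 0.035], [0.468, -0.216, 0.035], [0.489, -0.194, 0.035], [0.662, -0.22, 0.035], [0.643, -0.345, 0.035], [0.625, -0.37, 0.035]]
stand [ 404  197   37   80 1669] [[433, 197], [438, 200], [440, 211], [429, 268], [422, 276], [404, 270], [421, 202]]
[[0.364, 0.284, 0.062], [0.368, 0.301, 0.062], [0.404, 0.317, 0.062], [0.594, 0.338, 0.062], [0.625, 0.327, 0.062], [0.628, 0.277, 0.062], [0.396, 0.256, 0.062]]
```

View pics/crop1.png

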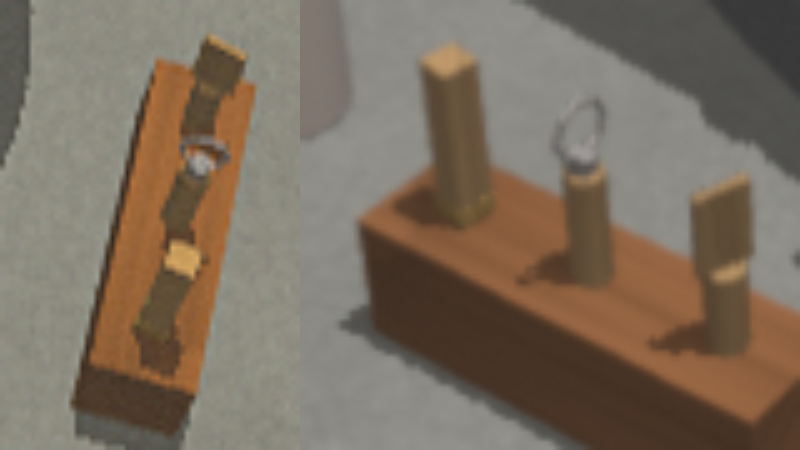

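Both crops show the square pin tool at the far end of the stand, on the left in the side view and at the bottom in the scene view. The loop tool is in the middle and the knife is nearest the robot. Screw spacing, yaw and hole position agree with each other. I'll move above the plug, turn with the box, and look again.

```bash
python3 -m creep '[[6,[1.9,-3.3,0],0],[6,[1.9,-3.3,0],0],[6,[0,0,0],0.11],[6,[0,0,0],0.1],[6,[0,0,0],0.1],[6,[0,0,0],0],[6,[0,0,0],0],[6,[0,0,0],0]]'
python3 - <<'E'
from h import *
s=robot.state(); w=robot.snapshot("wrist"); cv2.imwrite("pics/wrist1.png",w)
A=Ro.from_rotvec(s["eef_rot"]).as_matrix(); print(s["position"],A.round(3).tolist())
print(proj("wrist",[[.608,.0384,.124],[.608,.0384,.09],[.578,-.0569,.09]],s))
E
```

```text
time_s: 0.82
position: [0.6089, 0.038, 0.2421]
eef_rot: [-2.534, -1.856, 0.0]
contact_force: [0.2, 0.3, -0.3]
opening: 0.0599
grip_force: 0.0
[0.60893754 0.0380303  0.24213309] [[0.302, 0.953, -0.0], [0.953, -0.302, -0.0], [-0.0, -0.0, -1.0]]
[[318.61358656 193.37033181]
 [318.73227315 182.77976522]
 [319.01507696 268.84698218]]
```

View pics/wrist1.png

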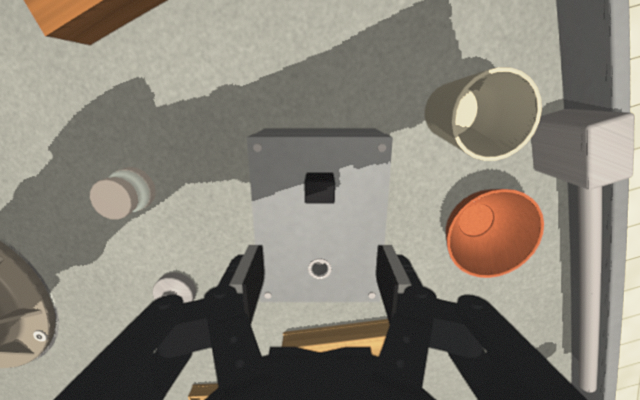

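The plug head spans columns 305–335 and is centred at 320, where 318.6 was predicted. The hole is at (319,269), matching the prediction. I'll descend and grip.

```bash
python3 -m creep '[[6,[0,0,3.4],0],[6,[0,0,3.4],0],[6,[0,0,3.4],0],[6,[0,0,2.4],0],[6,[0,0,1.0],0],[6,[0,0,0],0],[1,[0,0,0],0],[1,[0,0,0],0]]' 40; python3 -m creep '[[1,[0,0,0],0],[1,[0,0,0],0],[1,[0,0,0],0],[1,[0,0,0],0],[1,[0,0,0],0],[1,[0,0,0],0],[1,[0,0,0],0],[1,[0,0,0],0]]'
```

```text
time_s: 1.53
position: [0.6101, 0.038, 0.108]
eef_rot: [2.537, 1.852, 0.003]
contact_force: [0.3, -0.0, 0.1]
opening: 0.0369
grip_force: 0.0
time_s: 2.2
position: [0.6099, 0.0381, 0.1082]
eef_rot: [2.537, 1.851, 0.004]
contact_force: [-1.2, -1.0, 6.1]
opening: 0.0277
grip_force: 39.6
```

```bash
python3 -m creep '[[1,[0,0,-0.5],0],[1,[0,0,-0.5],0],[1,[0,0,-0.5],0],[1,[0,0,-0.5],0],[1,[0,0,-1],0],[1,[0,0,-1],0],[1,[0,0,-2],0],[1,[0,0,-2],0]]'; python3 -m creep '[[1,[-3.3,0.4,-1],0],[1,[-3.3,0.4,0],0],[1,[-3.3,0.4,0],0],[1,[-3.3,0.4,0],0],[1,[-3.3,0.4,0],0],[1,[-1.6,0.2,0],0],[1,[0,0,0],0],[1,[0,0,0],0]]'
python3 - <<'E'
from h import *
s=robot.state(); w=robot.snapshot("wrist"); cv2.imwrite("pics/wrist2.png",w)
B=[[.453,-.343,.035],[.625,-.370,.035],[.47,-.21,.035],[.643,-.236,.035],[.548,-.29,.006]]
print(s["opening"],s["grip_force"],proj("wrist",B,s).round(0).tolist())
E
```

```text
time_s: 2.87
position: [0.6088, 0.0379, 0.1876]
eef_rot: [-2.538, -1.852, 0.001]
contact_force: [0.5, 0.1, -0.7]
opening: 0.0276
grip_force: 41.2
time_s: 3.53
position: [0.5747, -0.1421, 0.1973]
eef_rot: [2.539, 1.849, 0.001]
contact_force: [0.1, 1.3, -0.2]
opening: 0.0273
grip_force: 41.2
0.02730851656292622 41.229209303855896 [[278.0, 350.0], [412.0, 333.0], [251.0, 262.0], [404.0, 239.0], [335.0, 285.0]]
```

View pics/wrist2.png

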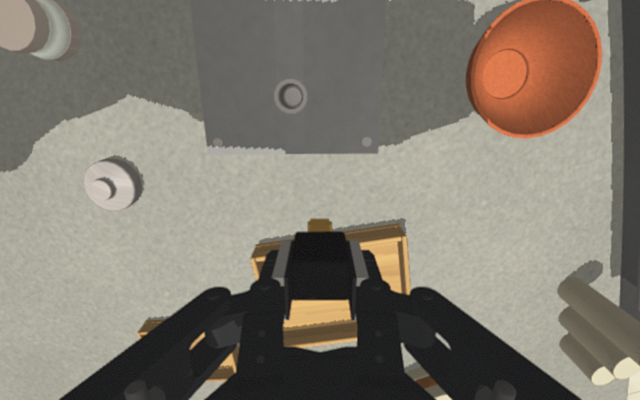

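The plug is held, with its brass blade at (320,226). The tray's near rim corners are at (406,221) and (252,245), and the TCP is still short of the tray.

```bash
python3 - <<'E'
from h import *
s=robot.state(); P=plane("wrist",[(406,221),(252,245)],.035,s); print(P,np.linalg.norm(P[0]-P[1]))
u=(P[0]-P[1]); u/=np.linalg.norm(u); n=np.array([u[1],-u[0],0]); c=P.mean(0)+.07*n
A=Ro.from_rotvec(s["eef_rot"]).as_matrix(); print(c,(A.T@(c-s["position"]))*100)
E
```

```text
[[ 0.65072058 -0.2135451   0.035     ]
 [ 0.47979962 -0.18928589  0.035     ]] 0.17263396515666288
[ 0.55542342 -0.2707209   0.035     ] [-12.9748862    2.08956139  16.20329849]
```

```bash
python3 -m creep '[[1,[-2.2,0.35,0],0],[1,[-2.2,0.35,0],0],[1,[-2.2,0.35,0],0],[1,[-2.2,0.35,0],0],[1,[-2.2,0.35,0],0],[1,[-2,0.3,0],0],[1,[0,0,0],0],[1,[0,0,0],0]]'; python3 -m creep '[[1,[0,0,3],0],[1,[0,0,3],0],[1,[0,0,3],0],[1,[0,0,2.5],0],[1,[0,0,1.5],0],[1,[0,0,1],0],[1,[0,0,0],0],[1,[0,0,0],0]]'
```

```text
time_s: 4.25
position: [0.5549, -0.2709, 0.1965]
eef_rot: [-2.538, -1.852, -0.0]
contact_force: [0.6, 1.4, -0.2]
opening: 0.0276
grip_force: 41.2
time_s: 4.92
position: [0.5552, -0.2702, 0.0567]
eef_rot: [-2.536, -1.853, -0.0]
contact_force: [-0.1, 0.4, -1.0]
opening: 0.0272
grip_force: 41.2
```

```bash
python3 -m creep '[[1,[0,0,0.4],0],[1,[0,0,0.3],0],[1,[0,0,0.2],0],[1,[0,0,0],0],[4.5,[0,0,0],0],[4.5,[0,0,0],0],[4.5,[0,0,0],0],[4.5,[0,0,0],0]]'; python3 -m creep '[[5,[0,0,-1],0],[5,[0,0,-2],0],[5,[0,0,-3],0],[5,[0,0,-3],0],[5,[0,0,-4],0],[5,[0,0,-4],0],[5,[0,0,-4],0],[5,[0,0,0],0]]'
python3 - <<'E'
from h import *
s=robot.state(); w=robot.snapshot("wrist"); v=robot.snapshot("side")
cv2.imwrite("pics/c3.png",np.vstack([cv2.resize(w[150:400,150:500],(700,500))[:330],cv2.resize(v[130:230,320:500],(486,270))[:, :] if 0 else cv2.copyMakeBorder(cv2.resize(v[140:220,330:470],(455,260)),0,0,0,245,0)]))
print(proj("wrist",[[.5554,-.2707,.02]],s))
E
```

```text
time_s: 5.58
position: [0.5546, -0.2712, 0.0474]
eef_rot: [2.538, 1.852, 0.0]
contact_force: [-1.0, 1.0, -0.0]
opening: 0.045
grip_force: 0.0
time_s: 6.25
position: [0.557, -0.2727, 0.2663]
eef_rot: [2.531, 1.846, 0.01]
contact_force: [1.0, -0.7, 0.7]
opening: 0.0497
grip_force: 0.0
[[316.00436535 161.74268658]]
```

View pics/c3.png

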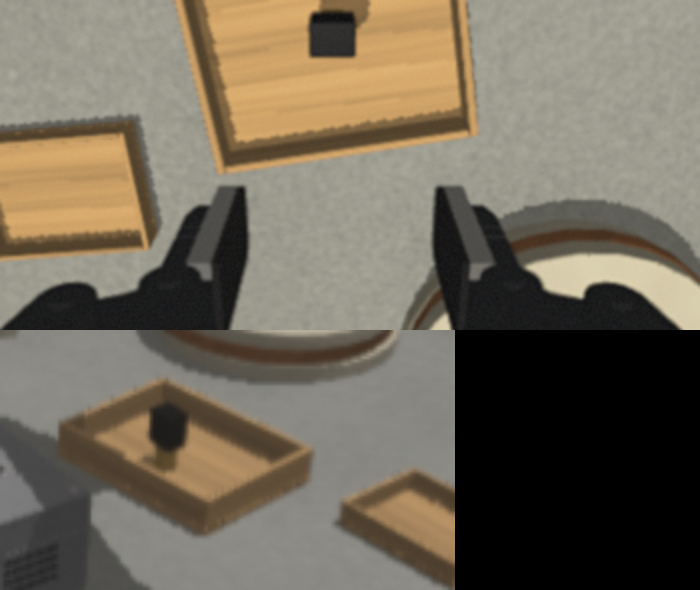

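The plug stands on its blade, upright and at rest near the tray's centre, which puts its head centre at about 47 mm, under the 56 mm limit. Next is the pin tool. Its handle top is at (426.6,241.6) in the scene view and (220,232) in the side view.

```bash
python3 - <<'E'
from h import *
s=robot.state()
a=plane("scene",[(426.6,241.6)],.142)[0]; b=plane("side",[(220,232)],.142)[0]; print(a,b)
c=(a+b)/2; c[2]=.3
A=Ro.from_rotvec(s["eef_rot"]).as_matrix(); print(c,(A.T@(c-s["position"]))*100, s["joint_pos"])
E
```

```text
[0.56494277 0.30537658 0.142     ] [0.56300754 0.30574825 0.142     ]
[0.56397516 0.30556241 0.3       ] [ 55.21925215 -16.7504121   -4.0602179 ] [ 0.1710891   0.3193318   0.22683452  1.73256132 -0.08002906  1.09484562
  0.11315178]
```

```bash
python3 -m creep '[[5,[3.9,-1.2,0],0],[5,[3.9,-1.2,0],0],[5,[3.9,-1.2,0],0],[5,[3.9,-1.2,0],0],[5,[3.9,-1.2,0],0],[5,[3.9,-1.2,0],0],[5,[3.9,-1.2,0],0],[5,[3.9,-1.2,0],0]]'; python3 -m creep '[[5,[3.9,-1.2,0],0],[5,[3.9,-1.2,0],0],[5,[3.9,-1.2,0],0],[5,[3.9,-1.2,0],0],[5,[3.9,-1.2,0],0],[5,[3.9,-1.2,0],0],[5,[0,0,0],-0.1],[5,[0,0,0],-0.1]]'; python3 -m creep '[[5,[0,0,0],-0.1],[5,[0,0,0],-0.1],[5,[0,0,0],0],[5,[0,0,0],0],[5,[0,0,0],0],[5,[0,0,0],0],[5,[0,0,0],0],[5,[0,0,0],0]]'
python3 - <<'E'
from h import *
s=robot.state(); w=robot.snapshot("wrist"); cv2.imwrite("pics/wrist4.png",w)
p=proj("wrist",[[.564,.3055,.142]],s)[0]; print(p)
x,y=(p-[80,60]).astype(int); x=max(x,0);y=max(y,0); cv2.imwrite("pics/c4.png",cv2.resize(w[y:y+120,x:x+160],None,fx=5,fy=5)); print(x,y)
E
```

```text
time_s: 7.02
position: [0.5573, 0.057, 0.2566]
eef_rot: [-2.537, -1.851, 0.002]
contact_force: [1.5, 0.1, 0.4]
opening: 0.0499
grip_force: 0.0
time_s: 7.68
position: [0.5595, 0.3031, 0.2557]
eef_rot: [-2.33, -2.105, 0.004]
contact_force: [0.3, -2.0, -0.4]
opening: 0.0499
grip_force: 0.0
time_s: 8.35
position: [0.5611, 0.3001, 0.2573]
eef_rot: [-2.12, -2.318, 0.0]
contact_force: [-0.1, 0.8, 0.3]
opening: 0.05
grip_force: 0.0
[323.57158536 188.91600641]
243 128
```

View pics/c4.png

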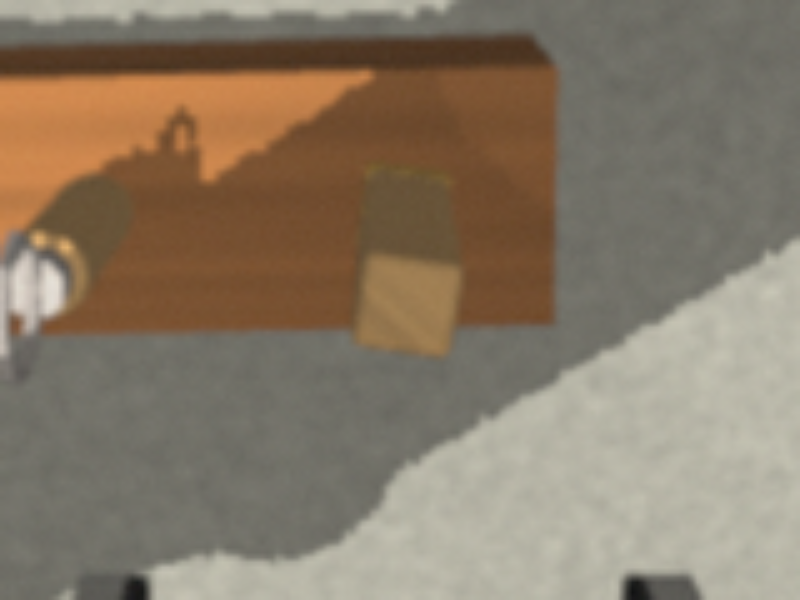

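The square handle top shows corners at crop (370,253), (463,264), (448,357) and (355,342). Its centre is at image (324.8,188.8), against (323.6,188.9) predicted. It is turned about 0.14 rad relative to the jaws.

```bash
python3 - <<'E'
from h import *
s=robot.state(); q=np.array([(370,253),(463,264),(448,357),(355,342)])/5+[243,128]
P=plane("wrist",q,.142,s); A=Ro.from_rotvec(s["eef_rot"]).as_matrix()
L=(P-s["position"])@A; print(P.mean(0),L.mean(0)*100,[np.linalg.norm(P[i]-P[i-1]).round(4) for i in range(4)])
e=L[1]-L[0]+L[2]-L[3]; print("turn",np.arctan2(-e[0],e[1]))
E
```

```text
[0.56506887 0.30560592 0.142     ] [ 0.51203377  0.44729852 11.52871596] [np.float64(0.0166), np.float64(0.0163), np.float64(0.0174), np.float64(0.0168)]
turn 0.14622720932684066
```

```bash
python3 -m creep '[[5,[0.5,0.45,0],0],[5,[0,0,0],0.075],[5,[0,0,0],0.07],[5,[0,0,2],0],[5,[0,0,3],0],[5,[0,0,3],0],[5,[0,0,3],0],[5,[0,0,2],0]]'; python3 -m creep '[[5,[0,0,1],0],[5,[0,0,1],0],[5,[0,0,0],0],[5,[0,0,0],0],[0.5,[0,0,0],0],[0.5,[0,0,0],0],[0.5,[0,0,0],0],[0.5,[0,0,0],0]]' 60;  python3 -m creep '[[0.5,[0,0,0],0],[0.5,[0,0,0],0],[0.5,[0,0,0],0],[0.5,[0,0,0],0],[0.5,[0,0,0],0],[0.5,[0,0,0],0],[0.5,[0,0,0],0],[0.5,[0,0,0],0]]'
```

```text
time_s: 9.07
position: [0.5645, 0.3054, 0.1246]
eef_rot: [-2.281, -2.159, 0.003]
contact_force: [0.2, -0.8, 0.2]
opening: 0.0502
grip_force: 0.0
time_s: 9.73
position: [0.5656, 0.3057, 0.1083]
eef_rot: [2.282, 2.159, 0.002]
contact_force: [-1.4, -0.6, 6.4]
opening: 0.0172
grip_force: 60.0
time_s: 10.4
position: [0.5656, 0.3058, 0.1083]
eef_rot: [2.282, 2.159, 0.002]
contact_force: [-1.3, -1.1, 7.7]
opening: 0.0171
grip_force: 60.2
```

```bash
python3 -m creep '[[0.5,[0,0,-1],0],[0.5,[0,0,-2],0],[0.5,[0,0,-2],0],[0.5,[0,0,-2],0],[0.5,[0,0,-2],0],[0.5,[0,0,-2],0],[0.5,[0,0,-2],0],[0.5,[0,0,-1],0]]'; python3 - <<'E'
from h import *
s=robot.state(); A=Ro.from_rotvec(s["eef_rot"]).as_matrix(); h=np.array([.5783,-.0569,.19])
print(s["position"],s["opening"],s["grip_force"],A.T@(h-s["position"])*100)
E
```

```text
time_s: 11.07
position: [0.5658, 0.3058, 0.2506]
eef_rot: [2.281, 2.159, 0.005]
contact_force: [0.4, -0.7, 0.1]
opening: 0.0169
grip_force: 59.2
[0.56575309 0.3057812  0.25064695] 0.016916083268087634 59.20052468776703 [-36.15506405   3.23755442   6.00506891]
```

```bash
python3 -m creep '[[0.5,[-2,0.2,0],0],[0.5,[-3.5,0.3,0],0],[0.5,[-3.5,0.3,0],0],[0.5,[-3.5,0.3,0],0],[0.5,[-3.5,0.3,0],0],[0.5,[-3.5,0.3,0],0],[0.5,[-3.5,0.3,0],0],[0.5,[-3.5,0.3,0],0]]'; python3 -m creep '[[0.5,[-3.5,0.3,0],0],[0.5,[-3.5,0.3,0],0],[0.5,[-2.5,0.2,0],0],[0.5,[0,0,0],0],[0.5,[0,0,1.5],0],[0.5,[0,0,1.5],0],[0.5,[0,0,1],0],[0.5,[0,0,0],0]]'
python3 - <<'E'
from h import *
s=robot.state(); A=Ro.from_rotvec(s["eef_rot"]).as_matrix(); h=np.array([.5783,-.0569,.09])
print(s["position"],A.T@(h-s["position"])*100, s["opening"])
tip=s["position"]+A@[0,0,.0963]; print("tip",tip)
out=[]
for n in ("wrist","side","scene"):
    w=robot.snapshot(n); cv2.imwrite(f"pics/{n}5.png",w)
    p=proj(n,[h,tip,s["position"]],s).round(1); x,y=p[1]-[40,50]; x,y=int(x),int(y); print(n,p.tolist(),x,y)
    out.append(cv2.resize(w[y:y+100,x:x+80],(266*3//3,333)))
cv2.imwrite("pics/c5.png",np.hstack(out))
E
```

```text
time_s: 11.73
position: [0.5731, 0.0379, 0.2475]
eef_rot: [-2.282, -2.159, -0.0]
contact_force: [1.4, -0.2, -0.0]
opening: 0.0173
grip_force: 59.2
time_s: 12.4
position: [0.5752, -0.0554, 0.2053]
eef_rot: [-2.28, -2.158, 0.004]
contact_force: [0.0, 0.2, -0.5]
opening: 0.0174
grip_force: 59.2
[ 0.5751825  -0.05541337  0.20531165] [-0.12987985  0.35684489 11.53008416] 0.017403733400295156
tip [ 0.57486974 -0.0554087   0.10901215]
wrist [[323.7, 195.8], [319.7, 201.7], [319.8, 265.2]] 279 151
side [[328.4, 182.9], [329.2, 177.1], [329.8, 142.7]] 289 127
scene [[301.0, 208.5], [301.7, 204.3], [300.2, 185.2]] 261 154
```

View pics/c5.png

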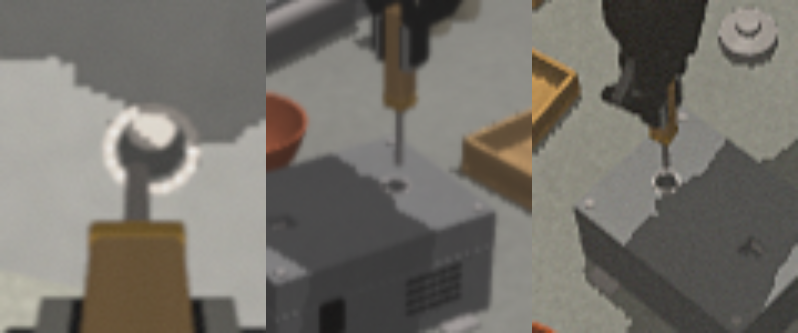

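The wrist crop shows the hole centred at image (324.6,195.4) and the pin tip at about (320,201), both close to prediction. The pin hangs straight, so it needs +4 mm in tool y and −1.5 mm in tool x before going down.

```bash
python3 -m creep '[[0.5,[-0.15,0.4,0],0],[0.5,[0,0,0],0],[0.5,[0,0,0.6],0],[0.5,[0,0,0.6],0],[0.5,[0,0,0.6],0],[0.5,[0,0,0.6],0],[0.5,[0,0,0],0],[0.5,[0,0,0],0]]'; python3 - <<'E'
from h import *
s=robot.state(); A=Ro.from_rotvec(s["eef_rot"]).as_matrix(); h=np.array([.5783,-.0569,.09])
print(A.T@(h-s["position"])*100,s["position"]+A@[0,0,.0963],s["contact_force"])
E
```

```text
time_s: 13.22
position: [0.5799, -0.0574, 0.1827]
eef_rot: [-2.281, -2.159, 0.001]
contact_force: [-0.6, -0.5, -0.2]
opening: 0.0172
grip_force: 59.2
[ 0.04166611 -0.15473905  9.2711484 ] [ 0.57981798 -0.05740113  0.08640973] [-0.55726985 -0.50765156 -0.18918281]
```

```bash
python3 -m creep '[[0.5,[0,-0.1,0.4],0],[0.5,[0,0,0.4],0],[0.5,[0,0,0.4],0],[0.5,[0,0,0.3],0],[0.5,[0,0,0.2],0],[0.5,[0,0,0.1],0],[0.5,[0,0,0],0],[0.5,[0,0,0],0]]'
```

```text
time_s: 13.88
position: [0.5792, -0.0574, 0.1654]
eef_rot: [-2.282, -2.159, 0.0]
contact_force: [-1.4, 0.4, 0.4]
opening: 0.017
grip_force: 59.4
```

```bash
python3 -m creep '[[0.5,[0,0,0.1],0],[0.5,[0,0,0.1],0],[0.5,[0,0,0.1],0],[0.5,[0,0,0],0],[0.5,[0,0,0],0],[0.5,[0,0,0],0],[0.5,[0,0,0],0],[0.5,[0,0,0],0]]';python3 -m creep '[[0.5,[0,0,0.1],0],[0.5,[0,0,0.1],0],[0.5,[0,0,0],0],[0.5,[0,0,0],0],[0.5,[0,0,0],0],[0.5,[0,0,0],0],[0.5,[0,0,0],0],[0.5,[0,0,0],0]]'
```

```text
time_s: 14.55
position: [0.5793, -0.0573, 0.1624]
eef_rot: [2.282, 2.159, 0.0]
contact_force: [-0.4, -0.8, 3.1]
opening: 0.0173
grip_force: 59.6
time_s: 15.22
position: [0.5795, -0.0574, 0.1609]
eef_rot: [2.281, 2.159, 0.001]
contact_force: [-3.6, 1.5, 12.8]
opening: 0.0173
grip_force: 60.9
```

The push is 12.8 N with the tip at about 64.6 mm, 5.4 mm below the button's rest height. That means the button is bottomed out, and the tip is about 1 mm off the hole's axis. I'll hold briefly and check before handing in.

```bash
python3 -m creep '[[0.5,[0,0,0],0],[0.5,[0,0,0],0],[0.5,[0,0,0],0],[0.5,[0,0,0],0],[0.5,[0,0,0],0],[0.5,[0,0,0],0],[0.5,[0,0,0],0],[0.5,[0,0,0],0]]'; python3 - <<'E'
from h import *
v=robot.snapshot("side"); cv2.imwrite("pics/c6.png",cv2.resize(v[100:260,200:440],None,fx=3,fy=3))
E
```

```text
time_s: 15.88
position: [0.5795, -0.0574, 0.1609]
eef_rot: [2.282, 2.159, 0.001]
contact_force: [-3.1, 0.3, 12.3]
opening: 0.0171
grip_force: 60.9
```

View pics/c6.png

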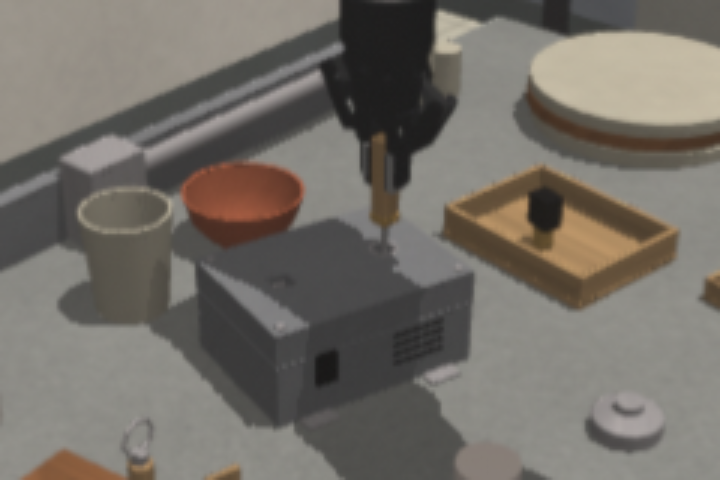

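The side crop shows the pin in the hole at (383,245) with the tool upright, and the plug at rest in the tray at (545,215). The push is steady at about 12 N.

```bash
python3 -c "
from cell import robot; print(robot.job_done())"
```

```text
the job is handed in; nothing more can be done
None
```

I handed the job in at about 16 s of the 59 s allowed; no verdict came back. The link plug rests let go in the tray, standing upright on its blade rather than lying flat, and the gripper holds the pin tool upright on the fully pressed reset button with a steady push of about 12 N.

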